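# Shut the coffee urn's taper tap and put its lid on

## Robot

A 6-joint arm with a two-finger parallel gripper is mounted at the origin on the work surface. World frame = base frame: x ahead of the robot, y to its left, z up, the work surface at z = 0. Lengths are in m, angles in rad, forces in N, time in s.
With the tool pointing down it reaches from about 0.25 to 0.775 m from the base axis. Payload 4 kg.
Tool frame: the origin (TCP) lies on the centre line of the jaws, within the pads' length; the fingertips stand 25 mm ahead of it and the grasp point (between the pads) lies 6 mm ahead of it; z points along the fingers, y is the line along which they close (so a half turn about z gives the same grasp; the last joint's range is limited). The gripper opens to 94 mm and grips with 3 to 60 N. Pads are 16 mm wide; open, the fingers measure 119 mm over their backs; the gripper's body (75 mm by 177 mm) begins 78 mm behind the grasp point.
Start: joints at [1.112, 0.087, 1.371, -0, 1.684, -0.103], TCP at [0.192, 0.516, 0.231] pointing down, gripper open.
Joint ranges: [-3.1, 3.1], [-0.76, 2.03], [0.27, 2.55], [-1.08, 4.22], [0.17, 2.65], [-2.57, 2.57]. Speed limits (rad/s): [2.79, 2.79, 3.14, 3.14, 3.14, 3.14].

## Interface

Orientations are given as [roll, pitch, yaw] about the fixed x, y, z axes, in that order (R = Rz(yaw) Ry(pitch) Rx(roll)).
In Python, from bench import sensors, optics, ticket gives the robot as it stands.
- The arm moves only by the tool send_rows, never from a script. Its argument "rows" is a list of rows, each a list of 6 numbers: the shift along the world's x, y, z in mm, then the turn, a rotation vector about the world's x, y, z in rad. In form: [[x, y, z, wx, wy, wz], ...]. A call has 1 to 8 rows; each row shifts and turns the commanded pose from where the row before left it; what a row does not reach is not made up. A row lasts 1/12 s, in which the tool goes at most 41.7 mm and 7.16 degrees, less where a joint would pass 70% of its speed; a pose out of reach is approached as far as the arm can. A call is refused whole if a number of a shift passes 41.7 or a number of a turn 0.125, either way. A call with a gripper value outside its range is refused whole. "grip" is the finger opening in mm, from 0 to 94, set as the call begins (left out, the last holds). The fingers move at their own pace and stop on an object; the grip force is fixed at half the most. Time passes only in rows, so rows that do not move let the fingers close. It gives the time, the measured TCP pose, the force, the opening and the grip force at its end, in the units of the state.
- sensors.get_obs(): the state, without advancing time (a new reading comes with each control period).
- optics.snapshot(name): name is "side" or "top"; returns the picture (480x640x3 uint8, red, green, blue); there is no depth.
- optics.camera_model(name): a dict with "vertical_fov" (degrees; the focal length in pixels is half the picture's height over the tangent of half this angle, whatever the lens; pixels are square), "cx", "cy" (the principal point, pixels), "k1" (the pictures are not rectified: a ray, as slopes to the right and down, at radius r is drawn at 1 + k1 r^2 times it, then the intrinsics apply), "R" (3x3) and "t" (3): a world point X has camera coordinates R X + t. Camera axes: x right, y down, z forward; pixel columns grow to the right and rows downward; lengths in m; the calibration is good to about 2 mm. A picture is of the moment at which its call begins. camera_model takes no time and is no camera call.
- ticket.close_job(): hands the job in; it is judged then, once.
The state is a dict: "time": time; "joint_positions": joint angles; "qvel": joint speeds; "joint_torque": joint torques, N m; "tool_pos": TCP position; "ee_rot": TCP orientation; "wrist_force": force on the tool from outside, world axes, zero at the start; "wrist_torque": the same for the moment, N m; "width": finger opening in m; "finger_force": force on a finger pad.
Only numpy, scipy, OpenCV 4.12 (cv2) and the standard library are available. Lean on these libraries where they do the work, as an engineer would, in place of code of your own. Each camera call takes 0.05 s, during which the arm holds its last target. There are 200 camera calls.

## Task

Close up the empty coffee urn. Shut its tap by turning the tap key until the key's bar stands square across the pipe, pressing it down as you turn so that its tapered plug seats fully home and stays there when you let go; then put the urn's lid on so that it sits flat on the rim. Leave the other things on the table where they stand.

Things in the scene. Friction and masses are not known exactly. Their poses are not given: they have to be found in the camera images.
- urn: Squat round steel urn, lid off, 170 mm across outside, 162 mm inside, on a round wooden board (200 mm across) fixed to the table. Origin: centre of the board's underside, on the table; z up. Its brass tap points along the urn's own -x: a level pipe 24 mm thick, 98 mm above the table, leads to the upright tap barrel. Two small black handles stand out to 113 mm at +y and -y, 160 mm up.
- barrel_rim (a point): Centre of the top rim of the tap's upright round brass barrel (54 mm across), 125 mm above the table, 200 mm from the urn's axis along the urn's -x. Same axes as the urn. Beyond the barrel a spout 20 mm thick runs on to 55 mm past the barrel's axis and bends down.
- key_grip (a point): Centre of the brass tap key's bar: 84 mm long along this point's x, 14 mm wide along y (grip across this, from above), 24 mm tall. Below it an 18 mm stem, a flange 52 mm across and 8 mm thick, and the tapered steel plug. The bar's centre is 55 mm above the flange's underside: 180 mm above the table with the key home (flange on the barrel's rim), up to 192 mm when loose (gap under the flange).
- key_turn (a joint): Angle of the tap key about the upright barrel axis, counter-clockwise seen from above. 0: bar along the pipe (open). +1.571 or -1.571, either will do: bar square across the pipe (shut). There is no stop there: it turns from -2.8 to +2.8 and stays by friction where it is left. Turning takes up to about 0.3 N m when seated.
- key_press (a joint): Depth of the key in its tapered hole, m: 0 raised and loose, 0.012 fully home, flange on the rim (firm stop). The taper wedges: pressed straight down it needs about 20 N to get home, but only 10 to 12 N while it is being turned. Turned without being pressed it rides up and comes loose again. Let go, it stays, springing back less than 1 mm.
- urn_mouth (a point): Centre of the urn's open mouth, at the height of its rim, 200 mm above the table. Same axes as the urn.
- urn_lid: The urn's loose steel lid, right way up on the table, 0.2 to 0.45 kg. Origin: centre of its underside; z up. From there up: a step 148 mm across and 10 mm high that goes inside the mouth, a plate 178 mm across (10 to 16 mm), an 18 mm neck and a black round knob 34 mm across (24 to 50 mm). On the urn the plate lies on the rim and the origin is 10 mm below the rim.
- lid_knob (a point): Middle of the lid's knob on the lid's axis, 38 mm above the lid's underside.
- saucer: White saucer, 150 mm across, 18 mm high, bystander. Origin: centre of its underside.
- cup: White cup with a handle, 80 mm across, 62 mm high, standing on the saucer, bystander. Origin: centre of its underside.
- sugar_jar: Dark blue ceramic jar with a wooden cap, 68 mm across, 90 mm high, bystander. Origin: centre of its underside.
- coffee_tin: Dark tin with a paper band, 72 mm across, 110 mm high, bystander. Origin: centre of its underside.
- milk_jug: Plain steel milk beaker, 66 mm across, 90 mm high, bystander. Origin: centre of its underside.
- spoon: Steel spoon, 150 mm long, lying by or on the newspaper, bystander. Origin: middle of its underside.

How it is judged:
On the way, in this order (a step that is already met when the one before it is completed fails the run):
1. the tap is shut and seated: the key's bar square across the pipe within 0.15 rad, pressed at least 9 mm of its 12 mm, with the robot's fingers off it (angle between the x axis of key_grip and the y axis of urn, either way round below 0.15 rad and value of joint key_press above 0.009 m and contact force between the fingers and urn below 0.1 N), for 0.2 s.
2. the lid is on the urn: its axis within 9 mm of the mouth's, its underside 7 to 13 mm below the rim, level (horizontal distance between urn_lid and urn_mouth below 0.009 m and z of urn_lid in the frame of urn_mouth between -0.013 and -0.007 m and angle between urn_lid's own z axis and vertical below 0.05 rad), for 0.2 s.
At the end, for the whole second after the job is handed in: The tap key's bar is square across the pipe within 0.15 rad (8 degrees) and still pressed in at least 9 mm of its 12 mm after release; the lid lies level in the urn's mouth, centred within 9 mm, its underside 7 to 13 mm below the rim, at rest (all of step 2 and angle between the x axis of key_grip and the y axis of urn, either way round below 0.15 rad and value of joint key_press above 0.009 m and linear speed of urn_lid below 0.02 m/s); the robot touches nothing.
It fails at once if a bystander is pushed more than 40 mm from its place (distance of any of saucer, cup, sugar_jar, coffee_tin, milk_jug, spoon from where it was at the start of the episode above 0.04 m).
It fails at once if a cup, jar, tin or jug is tipped over (angle between any of cup, sugar_jar, coffee_tin, milk_jug's own z axis and vertical above 0.6 rad).
It also fails if it takes over 59 s, if anything falls off the work surface, if the arm or the gripper's body presses on something with over 40 N, if the wrist force passes 120 N, or if a joint passes its speed limit or range.

## Working session

There is one attempt and no reset: what is moved stays moved. The work goes in short steps, Python scripts to look and compute and a tool call to move; the robot and the scene stay as the last step left them, time stands still between calls to the robot, and variables do not carry over. Pictures are saved under pics/ and viewed, at most 10 in all, crops included, and the job is handed in when it is done.

Besides the shell and the picture viewer there is one more tool, called after "Request:" in YAML: its name, and indented under it one key for each argument. send_rows: Moves the arm, as the interface text tells. Its arguments: {"type":"object","properties":{"rows":{"type":"array"},"grip":{"type":"number"}},"required":["rows"]}

```bash
mkdir -p pics; cat > h.py <<'E'
import numpy as np, cv2
from bench import sensors, optics, ticket
def K(n):
    m=optics.camera_model(n); f=240/np.tan(np.radians(m["vertical_fov"])/2); return m,f
def ray(n,u,v):
    m,f=K(n); d=np.array([(u-m["cx"])/f,(v-m["cy"])/f]); p=d.copy()
    for _ in range(50): p=d/(1+m["k1"]*(p@p))
    R=np.array(m["R"]); t=np.array(m["t"]); return -R.T@t, R.T@np.array([p[0],p[1],1.])
def atz(n,u,v,z):
    o,d=ray(n,u,v); return o+d*(z-o[2])/d[2]
def proj(n,X):
    m,f=K(n); c=np.array(m["R"])@np.array(X)+np.array(m["t"]); p=c[:2]/c[2]; p=p*(1+m["k1"]*(p@p)); return p*f+[m["cx"],m["cy"]]
def tri(a,b):
    A=[];B=[]
    for n,u,v in (a,b):
        o,d=ray(n,u,v); d/=np.linalg.norm(d); P=np.eye(3)-np.outer(d,d); A.append(P);B.append(P@o)
    return np.linalg.lstsq(np.vstack(A),np.hstack(B),rcond=None)[0]
def snap(n,f):
    im=optics.snapshot(n); cv2.imwrite(f,im[:,:,::-1]); return im
E
python3 - <<'E'
from h import *
for n in("side","top"):
    snap(n,f"pics/{n}0.png"); m=optics.camera_model(n); print(n,m, -np.array(m["R"]).T@np.array(m["t"]))
print(sensors.get_obs())
E
```

```text
side {'vertical_fov': 55.51499619409761, 'cx': 318.67898993602586, 'cy': 236.28433228909495, 'k1': -0.0778825357961708, 'R': array([[ 0.75308061, -0.65774752, -0.01542068],
       [-0.31872722, -0.34421833, -0.88313459],
       [ 0.5755715 ,  0.66998653, -0.46886619]]), 't': array([-0.49112628,  0.29786655,  0.67134984])} [ 0.07838602 -0.67030132  0.57025599]
top {'vertical_fov': 52.79840072161805, 'cx': 318.4509496078762, 'cy': 238.86713067758524, 'k1': 0.024022184563796685, 'R': array([[ 0.03696162, -0.99930982,  0.0037046 ],
       [-0.97502966, -0.0368754 , -0.21899172],
       [ 0.21897718,  0.00448219, -0.97571968]]), 't': array([-0.10923787,  0.60660442,  1.12509843])} [ 0.34912402 -0.09183661  1.23102671]
{'time': 0.1, 'joint_positions': array([ 1.11185218e+00,  8.78669661e-02,  1.37206923e+00, -1.14141058e-05,
        1.68361700e+00, -1.03101415e-01]), 'qvel': array([ 0.00156596, -0.00165045, -0.00286856,  0.0002792 , -0.00149156,
        0.00033561]), 'joint_torque': array([ 2.65154762e-03, -3.41251087e+01, -3.03302944e+01,  7.21295387e-02,
        3.03992734e-02, -1.18759590e-04]), 'tool_pos': array([0.19142084, 0.51514255, 0.2294461 ]), 'ee_rot': array([-3.13964136e+00, -1.90492205e-04,  2.78574846e+00]), 'wrist_force': array([-0.1346138 , -0.07612076, -0.06000812]), 'wrist_torque': array([ 0.00614236,  0.0513413 , -0.00268998]), 'finger_force': 0.0, 'width': 0.0938592597276311}
```

View pics/side0.png

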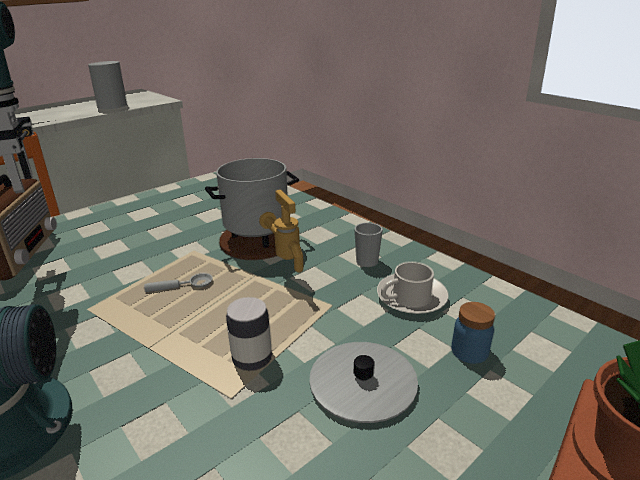

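View pics/top0.png

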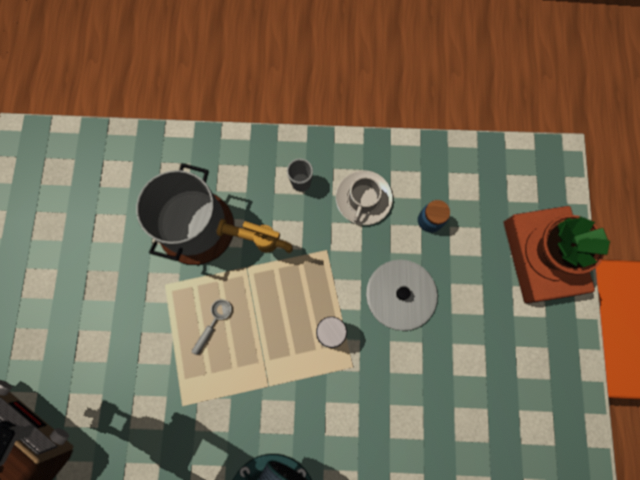

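The side view shows the urn (rim about (253,172)), the key at (286,207) and the lid knob at (364,367). In the top view the urn mouth is near (177,208), the key near (258,236) and the lid at (402,295). I'll enlarge these.

```bash
python3 - <<'E'
from h import *
s=cv2.imread("pics/side0.png");t=cv2.imread("pics/top0.png")
c=lambda im,x,y,w,h,k:cv2.resize(im[y:y+h,x:x+w],None,fx=k,fy=k,interpolation=cv2.INTER_CUBIC)
a=np.hstack([c(t,210,200,100,75,4),c(s,240,180,100,75,4)])
b=np.hstack([c(t,130,160,100,75,4),c(t,362,257,80,75,4)[:,:320],c(s,344,345,20*1,75,4)])
b=np.hstack([c(t,130,160,100,75,4),c(s,325,340,100,75,4)])
cv2.imwrite("pics/c1.png",np.vstack([a,b]))
E
```

```text
(no output)
```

View pics/c1.png

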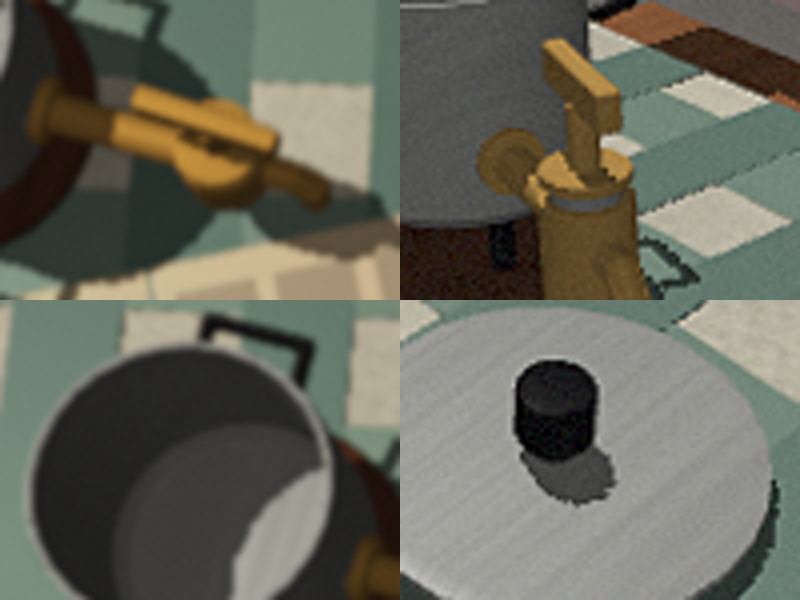

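The key bar's top face runs (243,224)–(279,235) in the top view and its centre is at (285.5,197.5) in the side view; the key is raised (steel visible under the flange). The rim and knob edges are also clear, so I'll fit them.

```bash
python3 - <<'E'
from h import *
from scipy.optimize import least_squares
# key
T=lambda x,y,ox,oy:(ox+x/4-.4,oy+y/4-.4)
kt=T(204,119,210,200); ks=T(182,70,240,180)
k=tri(("top",*kt),("side",*ks)); print("keytop",k,proj("top",k)-kt,proj("side",k)-ks)
e1=tri(("top",*T(133,98,210,200)),("side",*T(152,44,240,180)));e2=tri(("top",*T(275,142,210,200)),("side",*T(212,96,240,180)))
print(e1,e2,np.linalg.norm(e1-e2),np.arctan2(*(e1-e2)[1::-1]))
# urn rim
def fit(obs,z,r,x0):
    def res(p):
        out=[]
        for n,u,v in obs:
            q=atz(n,u,v,p[2])[:2]-p[:2]; out.append(np.linalg.norm(q)-r)
        return out
    return least_squares(res,x0)
tp=[(25,190),(60,105),(120,60),(190,43),(270,70),(315,115),(333,170)]
obs=[("top",*T(x,y,130,160)) for x,y in tp]
for z in(.195,.2,.205):
    def res(p): return [np.linalg.norm(atz(n,u,v,z)[:2]-p)-.085 for n,u,v in obs]
    r=least_squares(res,[.45,.15]); print(z,r.x,np.abs(r.fun).max())
sd=[("side",218,170),("side",288,172),("side",253,158),("side",253,186)]
r=fit(obs+sd,0,.085,[.45,.15,.2]); print("urn",r.x,r.fun)
u=r.x
# lid: top plate circle z=.016 ; knob top
lt=[("top",366,295),("top",438,295),("top",402,261),("top",402,330)]
for z in(.016,):
    r=least_squares(lambda p:[np.linalg.norm(atz(n,a,b,z)[:2]-p)-.089 for n,a,b in lt],[.3,-.2]); print("lid top",r.x,r.fun)
ls=[("side",310,381.5),("side",418,379),("side",364,343),("side",T(370,185,325,340)[0],T(370,185,325,340)[1])]
r=least_squares(lambda p:[np.linalg.norm(atz(n,a,b,.016)[:2]-p)-.089 for n,a,b in ls],[.3,-.2]); print("lid side",r.x,r.fun)
print("knob",tri(("top",403.5,293.5),("side",*T(157,87,325,340))))
d=u[:2]-k[:2];print("dist",np.hypot(*d),np.arctan2(d[1],d[0]))
for n,zz in dict(tin=.11,jug=.09,jar=.09,cup=.08).items():
    p=dict(tin=(331,331),jug=(300,170),jar=(437,211),cup=(366,190))[n]; print(n,atz("top",*p,zz))
E
```

```text
keytop [0.59797659 0.04048377 0.19809018] [ 0.12772178 -0.18099411] [-0.22914323  0.04441042]
[0.60826879 0.08034689 0.19797675] [5.86292743e-01 5.71250566e-04 1.99670367e-01] 0.08276452694920378 1.3019902700197477
0.195 [0.64219662 0.23541619] 0.0009825580608960605
0.2 [0.64026049 0.23380868] 0.0010899343904998138
0.205 [0.63832216 0.23220059] 0.0011995233666389077
urn [0.64334512 0.23394245 0.1945152 ] [ 1.66854597e-03  9.01943872e-04 -3.38810757e-04  7.66017323e-05
 -2.61446647e-03 -1.86795856e-03 -1.37059450e-03  1.36014963e-04
  5.62345405e-03  1.47778920e-02  1.68907203e-02]
lid top [ 0.4856204  -0.30102141] [ 0.00125165  0.00125372 -0.00254573 -0.00254918]
lid side [ 0.4845947  -0.30326639] [-0.00173366  0.00042853 -0.00048471 -0.00215455]
knob [ 0.48631007 -0.29946644  0.05101388]
dist 0.1987072364384539 1.3404461470597755
tin [ 0.38692303 -0.12318964  0.11      ]
jug [ 0.7795671  -0.03404476  0.09      ]
jar [ 0.68606695 -0.37412243  0.09      ]
cup [ 0.73686446 -0.20053863  0.08      ]
```

Request:
send_rows:
  rows:
    - [25.4, -29.7, 4, 0, 0, -0.0928]
    - [25.4, -29.7, 4, 0, 0, -0.0928]
    - [25.4, -29.7, 4, 0, 0, -0.0928]
    - [25.4, -29.7, 4, 0, 0, -0.0928]
    - [25.4, -29.7, 4, 0, 0, -0.0928]
    - [25.4, -29.7, 4, 0, 0, -0.0928]
    - [25.4, -29.7, 4, 0, 0, -0.0928]
    - [25.4, -29.7, 4, 0, 0, -0.0928]
  grip: 45

```text
time: 0.77
tool_pos: [0.3954, 0.2762, 0.2623]
ee_rot: [-3.141, -0.0, 2.039]
wrist_force: [0.3, -0.7, -0.6]
width: 0.046
finger_force: 0.0
```

Request:
send_rows:
  rows:
    - [25.4, -29.7, 0, 0, 0, -0.0928]
    - [25.4, -29.7, 0, 0, 0, -0.0928]
    - [25.4, -29.7, 0, 0, 0, -0.0928]
    - [25.4, -29.7, 0, 0, 0, -0.0928]
    - [25.4, -29.7, 0, 0, 0, -0.0928]
    - [25.4, -29.7, 0, 0, 0, -0.0928]
    - [25.4, -29.7, 0, 0, 0, -0.0928]
    - [25.4, -29.7, 0, 0, 0, -0.0928]

```text
time: 1.43
tool_pos: [0.5987, 0.0386, 0.2618]
ee_rot: [-3.141, 0.0, 1.296]
wrist_force: [0.8, 1.3, 0.2]
width: 0.045
finger_force: 0.0
```

Request:
send_rows:
  rows:
    - [0, 0, 0, 0, 0, 0]
    - [0, 0, 0, 0, 0, 0]

```text
time: 1.6
tool_pos: [0.5985, 0.0386, 0.2605]
ee_rot: [-3.138, 0.001, 1.298]
wrist_force: [-0.3, 0.5, -0.8]
width: 0.0446
finger_force: 0.0
```

Request:
send_rows:
  rows:
    - [0, 2, -20, 0, 0, 0]
    - [0, 0, -20, 0, 0, 0]
    - [0, 0, -20, 0, 0, 0]
    - [0, 0, -10, 0, 0, 0]
    - [0, 0, 0, 0, 0, 0]
    - [0, 0, 0, 0, 0, 0]

```text
time: 2.1
tool_pos: [0.5974, 0.0432, 0.1925]
ee_rot: [-3.141, 0.0, 1.302]
wrist_force: [0.3, 0.2, -0.7]
width: 0.0452
finger_force: 0.0
```

Request:
send_rows:
  rows:
    - [0, 0, 0, 0, 0, 0]
    - [0, 0, 0, 0, 0, 0]
    - [0, 0, 0, 0, 0, 0]
    - [0, 0, 0, 0, 0, 0]
    - [0, 0, 0, 0, 0, 0]
    - [0, 0, 0, 0, 0, 0]
  grip: 0

```text
time: 2.6
tool_pos: [0.5991, 0.0421, 0.1933]
ee_rot: [3.138, -0.001, 1.301]
wrist_force: [2.7, -0.3, 0.1]
width: 0.017
finger_force: 30.0
```

```bash
python3 - <<'E'
from h import *
o=sensors.get_obs();print(o["tool_pos"],o["ee_rot"],o["wrist_force"],o["wrist_torque"],o["width"],o["finger_force"])
s=snap("side","pics/s1.png");t=snap("top","pics/t1.png")
c=lambda im,x,y,w,h,k:cv2.resize(im[y:y+h,x:x+w],None,fx=k,fy=k,interpolation=cv2.INTER_CUBIC)
cv2.imwrite("pics/c2.png",np.hstack([c(t,210,190,100,100,4),c(s,240,170,100,100,4)])[:,:,::-1])
E
```

```text
[0.59911292 0.04212432 0.19326711] [ 3.13827732e+00 -6.17847570e-04  1.30076574e+00] [ 2.72892907 -0.31630152  0.10846486] [-0.13130077 -0.48253149  0.01854662] 0.017039667397363192 29.995903372764587
```

View pics/c2.png

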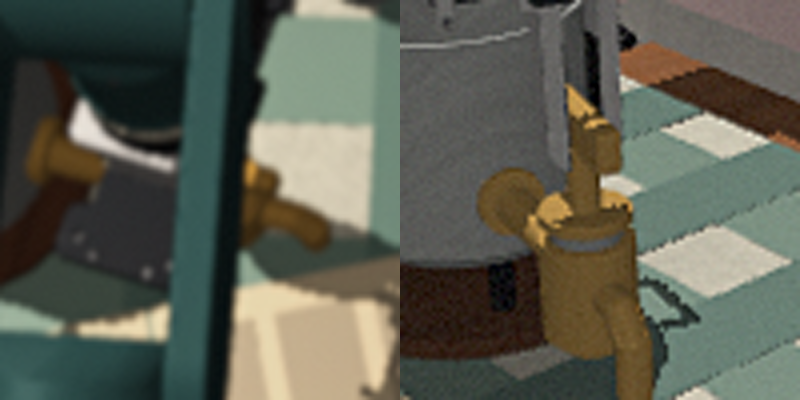

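Request:
send_rows:
  rows:
    - [1, -1, -1.5, 0, 0, 0]
    - [0, 0, -1.5, 0, 0, 0.08]
    - [0, 0, -1, 0, 0, 0.1]
    - [0, 0, -1, 0, 0, 0.1]

```text
time: 3.03
tool_pos: [0.5989, 0.042, 0.1885]
ee_rot: [3.141, -0.001, 1.586]
wrist_force: [0.1, 1.2, 4.4]
width: 0.017
finger_force: 30.0
```

Request:
send_rows:
  rows:
    - [0, 0, -1, 0, 0, 0.1]
    - [0, 0, -1, 0, 0, 0.1]

```text
time: 3.2
tool_pos: [0.5986, 0.0419, 0.1868]
ee_rot: [3.141, -0.001, 1.786]
wrist_force: [-1.0, 0.8, 6.0]
width: 0.0172
finger_force: 30.0
```

Request:
send_rows:
  rows:
    - [0, 0, -2, 0, 0, 0.1]
    - [0, 0, -2, 0, 0, 0.1]
    - [0, 0, -1.5, 0, 0, 0.1]
    - [0, 0, -1, 0, 0, 0.1]

```text
time: 3.53
tool_pos: [0.5983, 0.0417, 0.1843]
ee_rot: [3.14, 0.001, 2.186]
wrist_force: [-7.5, 0.3, 19.7]
width: 0.0169
finger_force: 30.0
```

```bash
python3 - <<'E'
from h import *
o=sensors.get_obs();print(o["tool_pos"],o["ee_rot"],o["wrist_force"],o["wrist_torque"],o["width"],o["joint_positions"])
s=snap("side","pics/s2.png")
c=lambda im,x,y,w,h,k:cv2.resize(im[y:y+h,x:x+w],None,fx=k,fy=k,interpolation=cv2.INTER_CUBIC)
cv2.imwrite("pics/c3.png",c(s,240,170,100,100,5)[:,:,::-1])
E
```

```text
[0.59829104 0.04173734 0.18429999] [3.13987243e+00 5.69576430e-04 2.18609295e+00] [-7.53682784  0.30745476 19.74406447] [ 0.05312393  1.4573542  -0.11021984] 0.01690814163081681 [-2.51775573e-02  2.09237716e-01  1.32402195e+00  5.71636598e-04
  1.60661332e+00 -6.40453708e-01]
```

View pics/c3.png

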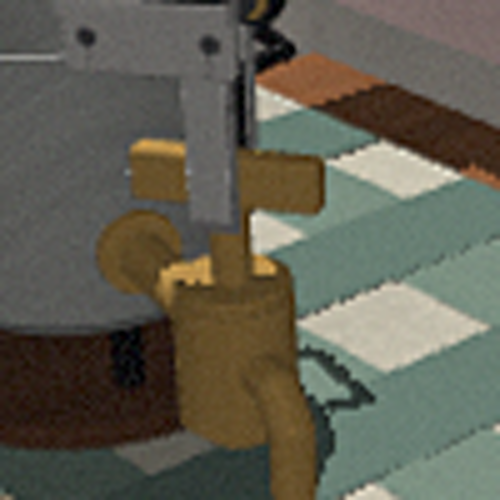

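The gap under the flange is gone: the key is seated. I'll finish the turn with the pressure held on.

Request:
send_rows:
  rows:
    - [-1, 0, 0, 0, 0, 0.1]
    - [0, 0, 0, 0, 0, 0.1]
    - [0, 0, 0, 0, 0, 0.1]
    - [0, 0, 0, 0, 0, 0.1]
    - [0, 0, 0, 0, 0, 0.1]
    - [0, 0, 0, 0, 0, 0.1]
    - [0, 0, 0, 0, 0, 0.1]
    - [0, 0, 0, 0, 0, 0.034]

```text
time: 4.25
tool_pos: [0.5976, 0.0411, 0.1844]
ee_rot: [-3.141, 0.003, 2.919]
wrist_force: [-5.4, -1.0, 16.1]
width: 0.0169
finger_force: 30.0
```

Request:
send_rows:
  rows:
    - [0, 0, 0, 0, 0, 0]
    - [0, 0, 0, 0, 0, 0]

```text
time: 4.42
tool_pos: [0.5976, 0.0411, 0.1843]
ee_rot: [-3.142, 0.003, 2.915]
wrist_force: [-5.9, 0.1, 17.0]
width: 0.017
finger_force: 30.0
```

Request:
send_rows:
  rows:
    - [0, 0, 0, 0, 0, 0]
    - [0, 0, 0, 0, 0, 0]
    - [0, 0, 0, 0, 0, 0]
    - [0, 0, 0, 0, 0, 0]
  grip: 40

```text
time: 4.75
tool_pos: [0.5973, 0.0414, 0.1777]
ee_rot: [-3.141, -0.003, 2.915]
wrist_force: [0.7, -0.1, 0.2]
width: 0.0387
finger_force: 0.0
```

Request:
send_rows:
  rows:
    - [0, 0, 25, 0, 0, 0]
    - [0, 0, 25, 0, 0, 0]
    - [0, 0, 30, 0, 0, 0]
    - [-20, -30, 0, 0, 0, 0]
    - [-20, -30, 0, 0, 0, 0]
    - [-20, -30, 0, 0, 0, 0]
    - [-20, -30, 0, 0, 0, 0]
    - [-20, -30, 0, 0, 0, 0]

```text
time: 5.42
tool_pos: [0.4966, -0.1095, 0.258]
ee_rot: [3.141, -0.002, 2.916]
wrist_force: [-0.4, -0.3, 0.3]
width: 0.04
finger_force: 0.0
```

```bash
python3 - <<'E'
from h import *
o=sensors.get_obs();print(o["tool_pos"],o["ee_rot"],o["wrist_force"],o["joint_positions"])
s=snap("side","pics/s3.png");t=snap("top","pics/t3.png")
c=lambda im,x,y,w,h,k:cv2.resize(im[y:y+h,x:x+w],None,fx=k,fy=k,interpolation=cv2.INTER_CUBIC)
cv2.imwrite("pics/c4.png",np.hstack([c(t,210,190,100,100,4),c(s,240,170,100,100,4)])[:,:,::-1])
E
```

```text
[ 0.49660641 -0.10953955  0.25804432] [ 3.14138288e+00 -1.93507951e-03  2.91568108e+00] [-0.37046578 -0.31493773  0.33767618] [-3.28635663e-01 -7.82039649e-03  1.41492879e+00  1.03789280e-05
  1.73643065e+00 -1.67351851e+00]
```

View pics/c4.png

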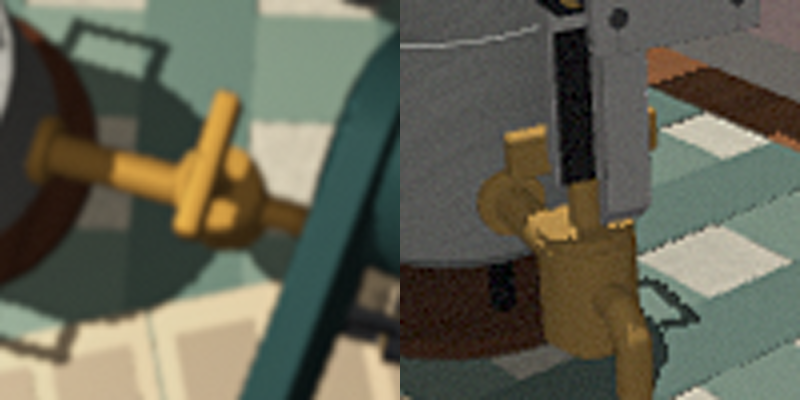

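The bar now lies from (226,95) to (188,232) in the crop, and the flange looks seated. I'll check its angle against the pipe's direction and to the barrel–urn line.

```bash
python3 - <<'E'
from h import *
A=lambda a,b:np.arctan2(*(b-a)[1::-1])
p=lambda x,y,z,oy=190:atz("top",210+x/4-.4,oy+y/4-.4,z)
a,b=p(188,232,.192),p(226,95,.192);print("bar",A(a,b),np.linalg.norm(b-a),(a+b)/2)
# pipe axis: collar->spout end
print("pipe",A(p(300,183,.098,200),p(50,110,.098,200)), A(p(160,178,.11),p(60,148,.11)))
u=np.array([.6403,.2338,0]);print("urn line",A((a+b)/2,u),np.hypot(*(u-(a+b)/2)[:2]))
E
```

```text
bar -0.20186488125876123 0.08015105343011135 [0.59684559 0.03963592 0.192     ]
pipe 1.3194971664976836 1.311928236105408
urn line 1.3506219388021126 0.19896727731121935
```

Request:
send_rows:
  rows:
    - [-2, -32, -10, 0, 0, 0]
    - [-2, -32, -10, 0, 0, 0]
    - [-2, -32, -20, 0, 0, 0]
    - [-2, -32, -20, 0, 0, 0]
    - [-2, -32, -20, 0, 0, 0]
    - [-1, -32, -20, 0, 0, 0]
    - [0, 0, 0, 0, 0, 0]
    - [0, 0, 0, 0, 0, 0]
  grip: 60

```text
time: 6.18
tool_pos: [0.4862, -0.3005, 0.156]
ee_rot: [3.138, -0.005, 2.913]
wrist_force: [-0.6, -0.2, 0.6]
width: 0.0597
finger_force: 0.0
```

Request:
send_rows:
  rows:
    - [0, -1, -30, 0, 0, 0]
    - [0, 0, -30, 0, 0, 0]
    - [0, 0, -30, 0, 0, 0]
    - [0, 0, -17, 0, 0, 0]
    - [0, 0, 0, 0, 0, 0]
    - [0, 0, 0, 0, 0, 0]

```text
time: 6.68
tool_pos: [0.4876, -0.3, 0.0522]
ee_rot: [3.141, -0.001, 2.917]
wrist_force: [-0.1, -0.1, -0.2]
width: 0.06
finger_force: 0.0
```

Request:
send_rows:
  rows:
    - [0, 0, 0, 0, 0, 0]
    - [0, 0, 0, 0, 0, 0]
    - [0, 0, 0, 0, 0, 0]
    - [0, 0, 0, 0, 0, 0]
    - [0, 0, 0, 0, 0, 0]
    - [0, 0, 0, 0, 0, 0]
  grip: 0

```text
time: 7.18
tool_pos: [0.4879, -0.3017, 0.0535]
ee_rot: [3.141, 0.002, 2.915]
wrist_force: [0.5, 1.8, 5.7]
width: 0.0331
finger_force: 30.0
```

```bash
python3 - <<'E'
from h import *
o=sensors.get_obs();print(o["tool_pos"],o["ee_rot"],o["wrist_force"],o["wrist_torque"],o["width"],o["joint_positions"])
E
```

```text
[ 0.48787568 -0.3016505   0.05352862] [3.14134781e+00 2.45718796e-03 2.91491107e+00] [0.47145746 1.80234159 5.722731  ] [ 0.50800455 -0.08407089  0.00991473] 0.03309700774395222 [-6.53305638e-01  2.37013611e-01  1.55924451e+00  1.27249999e-03
  1.34319908e+00 -1.99770648e+00]
```

The pads hold the knob a little high, so I'll regrip 5 mm lower.

Request:
send_rows:
  rows:
    - [0, 0, 0, 0, 0, 0]
    - [0, 0, 0, 0, 0, 0]
    - [0, 0, -3, 0, 0, 0]
    - [0, 0, -3, 0, 0, 0]
    - [0, 0, 0, 0, 0, 0]
    - [0, 0, 0, 0, 0, 0]
  grip: 60

```text
time: 7.68
tool_pos: [0.4865, -0.3014, 0.0451]
ee_rot: [3.141, -0.002, 2.915]
wrist_force: [0.6, 0.8, 0.0]
width: 0.0598
finger_force: 0.0
```

Request:
send_rows:
  rows:
    - [0, 0, 0, 0, 0, 0]
    - [0, 0, 0, 0, 0, 0]
    - [0, 0, 0, 0, 0, 0]
    - [0, 0, 0, 0, 0, 0]
    - [0, 0, 0, 0, 0, 0]
    - [0, 0, 0, 0, 0, 0]
  grip: 0

```text
time: 8.18
tool_pos: [0.4871, -0.3016, 0.0461]
ee_rot: [3.142, 0.0, 2.915]
wrist_force: [-0.0, 0.5, 0.6]
width: 0.0337
finger_force: 30.0
```

Request:
send_rows:
  rows:
    - [0, 0, 10, 0, 0, 0]
    - [0, 0, 20, 0, 0, 0]
    - [0, 0, 25, 0, 0, 0]
    - [0, 0, 25, 0, 0, 0]
    - [0, 0, 0, 0, 0, 0]
    - [0, 0, 0, 0, 0, 0]

```text
time: 8.68
tool_pos: [0.4878, -0.3023, 0.1277]
ee_rot: [-3.14, 0.004, 2.915]
wrist_force: [-0.3, -1.6, -3.6]
width: 0.0335
finger_force: 30.0
```

```bash
python3 - <<'E'
from h import *
o=sensors.get_obs();print(o["tool_pos"],o["ee_rot"],o["wrist_force"],o["wrist_torque"],o["width"])
s=snap("side","pics/s4.png")
cv2.imwrite("pics/c5.png",cv2.resize(s[230:430,260:500],None,fx=3,fy=3,interpolation=cv2.INTER_CUBIC)[:,:,::-1])
E
```

```text
[ 0.48779361 -0.3022515   0.12770471] [-3.14002145  0.00355499  2.91504059] [-0.2832477  -1.57631968 -3.58765913] [0.01582387 0.02327307 0.02819869] 0.03348537225904579
```

View pics/c5.png

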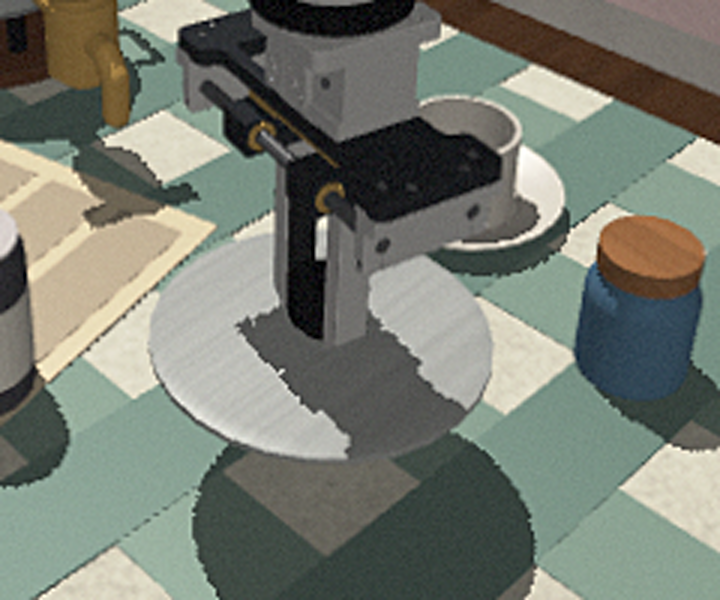

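The lid hangs level from the knob. I'll measure the offset from lid centre to TCP before transporting it.

```bash
python3 - <<'E'
from h import *
from scipy.optimize import least_squares
P=[("side",260+x/3-.3,230+y/3-.3) for x,y in[(150,333),(492,333),(200,268),(165,295),(445,268),(476,295),(175,395)]]
for z in(.0955,.0975,.0995):
    r=least_squares(lambda p:[np.linalg.norm(atz(n,a,b,z)[:2]-p)-.089 for n,a,b in P],[.48,-.3]);print(z,r.x,r.fun.round(4))
E
```

```text
0.0955 [ 0.48791886 -0.30641538] [ 0.0015 -0.0024 -0.0029  0.001   0.001   0.0007 -0.0014]
0.0975 [ 0.48593346 -0.30836829] [ 0.0012 -0.0028 -0.0028  0.0009  0.0008  0.0004 -0.0019]
0.0995 [ 0.4839411  -0.31033121] [ 0.001  -0.0032 -0.0028  0.0008  0.0007  0.0002 -0.0024]
```

Request:
send_rows:
  rows:
    - [0, 0, 25, 0, 0, 0]
    - [0, 0, 35, 0, 0, 0]
    - [0, 0, 35, 0, 0, 0]
    - [0, 0, 35, 0, 0, 0]
    - [4, 15, 28, 0, 0, 0]
    - [8, 28, 0, 0, 0, 0]
    - [10, 35, 0, 0, 0, 0]
    - [10, 35, 0, 0, 0, 0]

```text
time: 9.4
tool_pos: [0.5186, -0.1878, 0.2817]
ee_rot: [3.141, -0.003, 2.913]
wrist_force: [0.1, 0.4, -2.7]
width: 0.033
finger_force: 30.0
```

Request:
send_rows:
  rows:
    - [11, 38, 0, 0, 0, 0]
    - [11, 38, 0, 0, 0, 0]
    - [11, 38, 0, 0, 0, 0]
    - [11, 38, 0, 0, 0, 0]
    - [11, 38, 0, 0, 0, 0]
    - [11, 38, 0, 0, 0, 0]
    - [11, 38, 0, 0, 0, 0]
    - [11, 38, 0, 0, 0, 0]

```text
time: 10.07
tool_pos: [0.6065, 0.1173, 0.2806]
ee_rot: [-3.14, -0.005, 2.915]
wrist_force: [0.5, -0.2, -1.9]
width: 0.0335
finger_force: 30.0
```

Request:
send_rows:
  rows:
    - [11, 38, 0, 0, 0, 0]
    - [10, 34, 0, 0, 0, 0]
    - [7, 25, 0, 0, 0, 0]
    - [4, 15, 0, 0, 0, 0]
    - [2, 6, 0, 0, 0, 0]
    - [0, 0, 0, 0, 0, 0]
    - [0, 0, 0, 0, 0, 0]
    - [0, 0, 0, 0, 0, 0]

```text
time: 10.73
tool_pos: [0.6409, 0.2319, 0.2833]
ee_rot: [-3.14, -0.001, 2.913]
wrist_force: [0.4, 0.2, -0.8]
width: 0.0334
finger_force: 30.0
```

```bash
python3 - <<'E'
from h import *
o=sensors.get_obs();print(o["tool_pos"],o["ee_rot"],o["wrist_force"],o["width"])
s=snap("side","pics/s5.png");t=snap("top","pics/t5.png")
c=lambda im,x,y,w,h,k:cv2.resize(im[y:y+h,x:x+w],None,fx=k,fy=k,interpolation=cv2.INTER_CUBIC)
cv2.imwrite("pics/c6.png",np.hstack([c(t,120,120,133,180,3),c(s,190,100,133,180,3)])[:,:,::-1])
E
```

```text
[0.64087752 0.23190036 0.28330629] [-3.14037488e+00 -1.05934199e-03  2.91341244e+00] [ 0.3637171   0.22770173 -0.80162539] 0.033417960623319934
```

View pics/c6.png

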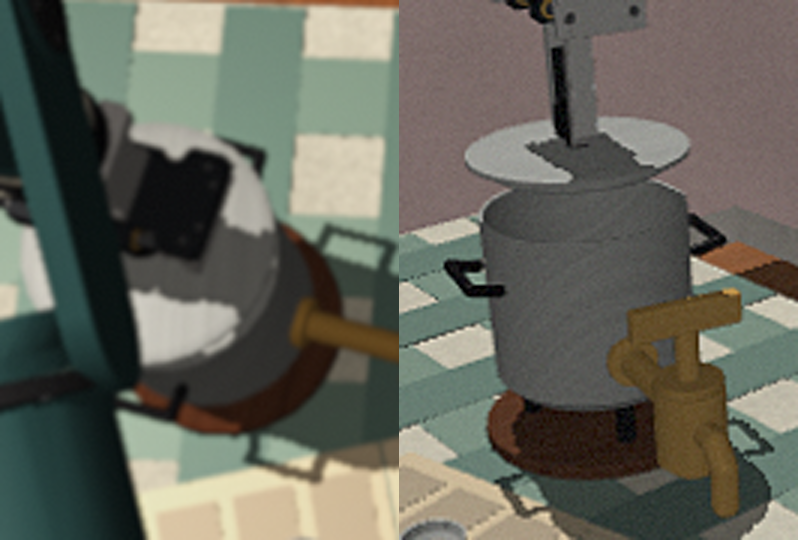

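The lid is above the urn. I'll compare the extreme edges of lid and rim in the side crop: lid x 465–691, rim x 481–690.

```bash
python3 - <<'E'
from h import *
from scipy.optimize import least_squares
def ext(c,r,z,n="side"):
    a=np.linspace(0,2*np.pi,400);q=np.array([proj(n,[c[0]+r*np.cos(t),c[1]+r*np.sin(t),z]) for t in a])
    return q[:,0].min(),q[:,0].max(),q[:,1].min(),q[:,1].max()
C=lambda e:np.round([(e[0]-190)*3,(e[1]-190)*3,(e[2]-100)*3+0,(e[3]-100)*3],1)
for d in((.6409,.2319),(.6439,.2293),(.638,.2345)):print("lid",d,C(ext(d,.089,.253)))
for d in((.6403,.2338),(.6425,.2345),(.6445,.2355)):print("rim",d,C(ext(d,.085,.2)))
# lid right edge in top view
for d in((.6409,.2319),):
    e=ext(d,.089,.253,"top");print("toplid",[(e[0]-120)*3,(e[1]-120)*3,(e[2]-120)*3,(e[3]-120)*3])
E
```

```text
lid (0.6409, 0.2319) [ 63.6 290.1 112.7 179.8]
lid (0.6439, 0.2293) [ 68.6 295.1 112.6 179.7]
lid (0.638, 0.2345) [ 58.7 285.2 112.8 179.9]
rim (0.6403, 0.2338) [ 74.7 286.2 173.7 245.1]
rim (0.6425, 0.2345) [ 76.7 287.8 173.  244.1]
rim (0.6445, 0.2355) [ 78.3 289.  172.2 243.1]
toplid [np.float64(15.784183362936886), np.float64(271.73837916714416), np.float64(119.899895318023), np.float64(363.27589322613926)]
```

Request:
send_rows:
  rows:
    - [1.5, 3, -8, 0, 0, 0]
    - [0, 0, -10, 0, 0, 0]
    - [0, 0, -10, 0, 0, 0]
    - [0, 0, -5, 0, 0, 0]
    - [0, 0, -3, 0, 0, 0]
    - [0, 0, -3, 0, 0, 0]
    - [0, 0, 0, 0, 0, 0]

```text
time: 11.42
tool_pos: [0.6422, 0.2363, 0.244]
ee_rot: [-3.141, -0.001, 2.915]
wrist_force: [-0.7, -0.6, -2.5]
width: 0.0332
finger_force: 30.0
```

Request:
send_rows:
  rows:
    - [0, 0, -2, 0, 0, 0]
    - [0, 0, -2, 0, 0, 0]
    - [0, 0, 0, 0, 0, 0]

```text
time: 11.67
tool_pos: [0.6425, 0.2364, 0.241]
ee_rot: [3.141, 0.0, 2.915]
wrist_force: [0.3, -1.0, -3.0]
width: 0.0333
finger_force: 30.0
```

Request:
send_rows:
  rows:
    - [0, 0, -2, 0, 0, 0]
    - [0, 0, -2, 0, 0, 0]
    - [0, 0, 0, 0, 0, 0]

```text
time: 11.92
tool_pos: [0.6423, 0.2363, 0.2365]
ee_rot: [-3.141, -0.001, 2.915]
wrist_force: [-0.2, -0.4, -2.0]
width: 0.0335
finger_force: 30.0
```

Request:
send_rows:
  rows:
    - [0, 0, -1, 0, 0, 0]
    - [0, 0, -1, 0, 0, 0]
    - [0, 0, 0, 0, 0, 0]

```text
time: 12.17
tool_pos: [0.6425, 0.2364, 0.2362]
ee_rot: [3.141, 0.001, 2.915]
wrist_force: [-1.6, 0.1, 1.5]
width: 0.0335
finger_force: 30.0
```

The lid made contact at the expected height, so I'll release and back away.

Request:
send_rows:
  rows:
    - [0, 0, 0, 0, 0, 0]
    - [0, 0, 0, 0, 0, 0]
    - [0, 0, 0, 0, 0, 0]
    - [0, 0, 0, 0, 0, 0]
    - [0, 0, 0, 0, 0, 0]
  grip: 60

```text
time: 12.58
tool_pos: [0.6426, 0.2364, 0.2349]
ee_rot: [3.141, 0.0, 2.915]
wrist_force: [-0.6, 0.0, 0.3]
width: 0.0594
finger_force: 0.0
```

Request:
send_rows:
  rows:
    - [0, 0, 15, 0, 0, 0]
    - [0, 0, 25, 0, 0, 0]
    - [0, 0, 30, 0, 0, 0]
    - [-35, 0, 20, 0, 0, 0]
    - [-35, 0, 0, 0, 0, 0]
    - [-40, 0, 0, 0, 0, 0]
    - [-40, 0, 0, 0, 0, 0]
    - [-40, 0, 0, 0, 0, 0]

```text
time: 13.25
tool_pos: [0.4508, 0.2362, 0.3249]
ee_rot: [3.141, 0.0, 2.915]
wrist_force: [0.1, 0.9, 1.4]
width: 0.0595
finger_force: 0.0
```

Request:
send_rows:
  rows:
    - [-40, 0, 0, 0, 0, 0]
    - [-40, 0, 0, 0, 0, 0]
    - [-40, 0, 0, 0, 0, 0]
    - [-20, 0, 0, 0, 0, 0]
    - [0, 0, 0, 0, 0, 0]
    - [0, 0, 0, 0, 0, 0]

```text
time: 13.75
tool_pos: [0.3122, 0.2365, 0.3258]
ee_rot: [3.14, 0.002, 2.916]
wrist_force: [0.4, -0.5, -0.2]
width: 0.0599
finger_force: 0.0
```

```bash
python3 - <<'E'
from h import *
o=sensors.get_obs();print(o["tool_pos"],o["wrist_force"],o["width"])
s=snap("side","pics/s6.png");t=snap("top","pics/t6.png")
c=lambda im,x,y,w,h,k:cv2.resize(im[y:y+h,x:x+w],None,fx=k,fy=k,interpolation=cv2.INTER_CUBIC)
cv2.imwrite("pics/c7.png",np.hstack([c(t,130,150,100,130,4),c(s,205,140,100,130,4)])[:,:,::-1])
cv2.imwrite("pics/c7.png",np.hstack([c(t,125,140,180,130,3)[:,:400],c(s,205,140,133,130,3)])[:,:,::-1])
E
```

```text
[0.31222071 0.23648257 0.32578351] [ 0.44690829 -0.54586862 -0.19073917] 0.05992591308875655
```

View pics/c7.png

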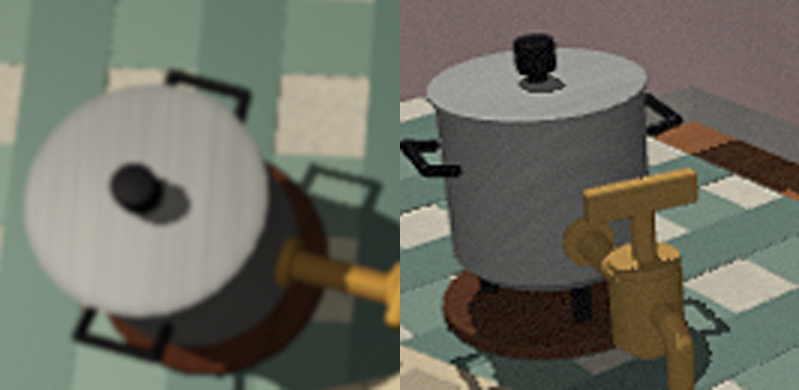

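The lid sits flat, slightly left of centre in the side view (edges 427 and 648). I'll check the centring in both views, relative to the earlier rim fit.

```bash
python3 - <<'E'
from h import *
from scipy.optimize import least_squares
T=lambda x,y:("top",125+x/3-.3,140+y/3-.3); S=lambda x,y:("side",205+(x-399)/3-.3,140+y/3-.3)
def f(P,z,r):
    q=least_squares(lambda p:[np.linalg.norm(atz(n,a,b,z)[:2]-p)-r for n,a,b in P],[.64,.23]);return q.x.round(4),q.fun.round(4)
print("top lid",f([T(25,200),T(267,200),T(145,85),T(145,318),T(62,115),T(228,115),T(62,285)],.206,.089))
print("side lid",f([S(427,88),S(648,70),S(470,61),S(580,48),S(480,120),S(575,112)],.206,.089))
# rim in earlier pics: edge detection by hand in s5 crop (offset 190,100, x3)
R=lambda x,y:("side",190+(x-399)/3-.3,100+y/3-.3)
print("side rim",f([R(482,213),R(689,205),R(500,190),R(670,183),R(585,240)],.2,.085))
U=lambda x,y:("top",130+x/4-.4,160+y/4-.4)
print("top rim",f([U(*p) for p in[(25,190),(60,105),(120,60),(190,43),(270,70),(315,115),(333,170)]],.2,.085))
# automatic rim circle in first top picture
E
```

```text
top lid (array([0.6417, 0.235 ]), array([-0.0016,  0.    , -0.001 ,  0.001 ,  0.0026, -0.003 , -0.0031]))
side lid (array([0.6416, 0.2317]), array([-0.0003,  0.0013, -0.0042, -0.0013,  0.003 , -0.0072]))
side rim (array([0.6482, 0.2404]), array([-0.0022,  0.0011,  0.0009, -0.0029, -0.0009]))
top rim (array([0.6403, 0.2338]), array([-0.0004, -0.0001, -0.0002,  0.0011, -0.0009, -0.0001,  0.    ]))
```

Both views put the lid within about 2 mm of the rim's axis. The key is still seated and square, and the arm is clear, so I'm handing in.

```bash
python3 -c "
from bench import ticket
print(ticket.close_job())"
```

```text
the job is handed in; nothing more can be done
None
```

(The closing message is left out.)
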